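# Wedge up the hanging foot of a bin rack

### The arm

A 6-joint arm with a two-finger parallel gripper is mounted at the origin on the work surface. World frame = base frame: x ahead of the robot, y to its left, z up, the work surface at z = 0. Lengths are in mm, angles in rad, forces in N, time in s.
With the tool pointing down it reaches from about 350 to 800 mm from the base axis. Payload 7.3 kg.
Tool frame: the origin (TCP) lies midway between the tips of the shut fingers; the grasp point (between the pads) lies 19 mm behind it; z points along the fingers, x is the direction in which the jaws open and shut, and the axes are right-handed (so a half turn about z gives the same grasp; the last joint's range is limited). The gripper opens to 85 mm and grips with 20 to 120 N. Pads are 22 mm wide; open, the fingers measure 114 mm over their backs; the gripper's body (76 mm by 85 mm) begins 54 mm behind the grasp point. The pads swing forward as they close: fully open they stand 13 mm farther back than shut.
Start: joints at [0.989, 0.342, 1.524, -0, 1.275, -0.146], TCP at [221.612, 475.958, 193.022] pointing down, gripper open.
Joint ranges: [-2.53, 2.53], [-0.77, 2.02], [0.04, 2.7], [-1, 4.14], [0.28, 2.66], [-3.11, 3.11]. Speed limits (rad/s): [2.57, 2.57, 3.14, 3.14, 3.14, 3.14].

### API

Orientations are given as a unit quaternion [x, y, z, w].
In Python, from workcell import monitor, viewer, r gives the robot as it stands.
- The arm moves only by the tool drive_tool, never from a script. Its argument "rows" is a list of rows, each an object with "delta_pos": the shift along the tool's x, y, z in units of 30 mm (1.0 is 30 mm), a list of three; "turn": the turn, a rotation vector about the tool's x, y, z in degrees, a list of three; "hand": the closure, from -1 (fully open) to 1 (shut). A call has 1 to 8 rows; each row shifts and turns the commanded pose from where the row before left it, along the tool's axes as they then stand; what a row does not reach is not made up. A row lasts 1/12 s, in which the tool goes at most 41.7 mm and 7.16 degrees, less where a joint would pass 70% of its speed; a pose out of reach is approached as far as the arm can. A call is refused whole if a number of a shift passes 1 or a number of a turn 7.16, either way. A call with a gripper value outside its range is refused whole. The fingers move at their own pace and stop on an object; "force" is the grip in N (left out, the last holds). Time passes only in rows, so rows that do not move let the fingers close. It gives the time, the measured TCP pose, the force and the opening at its end, in the units of the state.
- monitor.get_obs(): the state, without advancing time (a new reading comes with each control period).
- viewer.get_image(name): name is "side" or "top" or "wrist"; returns a dict with "pixels" (384x512x3 uint8, red, green, blue), "fx", "fy", "cx", "cy" (pixels), "R" (3x3) and "t" (3): a world point X has camera coordinates R X + t. Camera axes: x right, y down, z forward; pixel columns grow to the right and rows downward; lengths in mm; the calibration is good to about 2 mm. The wrist camera is an equidistant fisheye: a pixel r from the principal point sees the ray r / f radians off the axis. A picture is of the moment at which its call begins. There is no depth.
- r.sign_off(): hands the job in, once; it reports no verdict.
Trained networks look in the newest picture that a camera, given by its name, has taken for a name from the list of things; names that differ only in an ending like _2 or _b are one class to them, and where a whole thing is asked for, a point or a joint stands for the part that bears it (a point fixed in the world has none). Each returns a list of dicts, best first, with "p" (0 to 1); they miss things now and then, are a little off and sometimes report something else, mostly with a low value. They report only what shows in the picture. A call takes as long as a camera call. They do not tell look-alikes from the thing itself.
- viewer.masks_of(camera, target): "mask" (384x512 bool, what is visible of it) and "pixel" ([column, row] in pixels, amid what is visible of it).
The state is a dict: "clock": time; "qpos": joint angles; "qvel": joint speeds; "joint_torque": joint torques, N m; "tcp_pos": TCP position; "eef_rot": TCP orientation; "wrist_force": force on the tool from outside, world axes, zero at the start; "ft_torque": the same for the moment, N m; "opening": finger opening in mm.
Only numpy, scipy, OpenCV 4.12 (cv2) and the standard library are available. Lean on these libraries where they do the work, as an engineer would, in place of code of your own. Each camera call takes 0.05 s, during which the arm holds its last target. There are 200 camera calls.

### The job

The small bin rack on the bench rocks because the foot at one end hangs clear of the bench. Lay the orange wedge flat with its thin end in the flared mouth of the blue shoe below that foot and let go of it, then gently tap or push it in from its thick end until it is jammed tight under the foot and goes no farther, without driving it in by brute force. Leave the wedge there and leave the other things on the bench where they are.

Things in the scene. Friction and masses are not known exactly. Their poses are not given: they have to be found in the camera images.
- wedge: loose orange wedge of painted wood, about 0.08 kg, 120 mm long (own x), 30 mm wide (y), lying on its flat base. Origin: centre of the base. The thin end, 5 mm thick, is at x = +60 mm, the thick end, a flat upright face 25 mm high, at x = -60 mm; the top slopes evenly, 1 mm in 6. Its centre of mass lies about 10 mm to the thick side of the origin. Grasp it across its 30 mm width
- wedge_tip (a point): middle of the bottom edge of the wedge's thin end (60 mm along the wedge's x from its origin)
- wedge_butt (a point): middle of the thick end's face, 12 mm above the base: the place to tap
- rack: fixed steel bin rack with a yellow and a green bin. Origin on the bench midway between the shoe's cheeks, below the foot edge where the wedge enters; x (level) is the drive direction. Reaches x = 0 to 300 mm, y = -77 to 77 mm, 250 mm high; shelf over 145 mm up; standing posts at x = 275 mm; hanging post 40 x 40 mm at x = 0 to 40 mm, from 45 mm above the bench upward
- foot_edge (a point): nominal entry edge of the hanging foot, 15 mm above the rack's origin. The real edge is 12 to 18 mm above the bench, unmeasured, rigidly locked. The rubber pad (28 mm wide, rack x = 0 to 36 mm) slopes down along x 1 mm in 6, like the wedge's top
- jam_point (a point): in the rack's frame at x = 60 mm on the bench: middle of where the wedge's thin end may be when it jams (rack x = 42 to 78 mm; thick end then at -78 to -42 mm). Until then it just slides on the bench (under 3 N). Pushing on the stopped wedge with 8 to 20 N jams it so that it stays (drive it slowly, under 50 mm/s); over 40 N is brute force
- shoe: fixed blue levelling shoe on the bench, same origin and axes as the rack: two upright cheeks 16 mm high, 35 mm apart inside and 6 mm thick, from x = -20 mm to 60 mm, no floor; in front they flare out to 50 mm apart at x = -35 mm (the mouth). Flanges reach out to y = +-44 mm
- tape: bystander: blue ring-shaped tape core, 90 mm across, 24 mm high, origin under its centre
- mallet: bystander: hammer lying at the back
- jar: bystander: glass jar, 60 mm across, 75 mm high
- carton: bystander: cardboard carton 90 x 60 x 50 mm
- tray: bystander: yellow stock bin 150 x 100 x 60 mm
- driver: bystander: screwdriver
Things that resemble listed ones, but are neither listed nor needed, are in the scene too. Of the things like the wedge, leave any that is purple; of the rest the larger one is meant.

How it is judged:
By the outcome, as a careful person would: the job done as asked, in the order asked, and still so for the second after the job is handed in, with the robot touching nothing.
It also fails if it takes over 48 s, if anything falls off the work surface, if the arm or the gripper's body presses on something with over 40 N, if the wrist force passes 120 N, or if a joint passes its speed limit or range.

## Working session

There is one attempt and no reset: what is moved stays moved. The work goes in short steps, Python scripts to look and compute and a tool call to move; the robot and the scene stay as the last step left them, time stands still between calls to the robot, and variables do not carry over. Pictures are saved under pics/ and viewed, about 8 in all and at most 12, crops included, and the job is handed in when it is done.

Besides the shell and the picture viewer there is one more tool, called as a command line: name --argument value ..., lists and objects as JSON in quotes. drive_tool: Moves the arm, as the interface text tells. Its arguments: {"type":"object","properties":{"rows":{"type":"array","items":{"type":"object","properties":{"delta_pos":{"type":"array","items":{"type":"number"}},"turn":{"type":"array","items":{"type":"number"}},"hand":{"type":"number"}}}},"force":{"type":"number"}},"required":["rows"]}

```bash
mkdir -p pics; ls
python3 - <<'E'
from workcell import monitor, viewer, r
import cv2, numpy as np
o=monitor.get_obs(); print(o)
ims=[]
for c in ("top","side"):
    d=viewer.get_image(c); cv2.imwrite(f"pics/{c}0.png",d["pixels"][:,:,::-1]); print(c,{k:np.round(v,3).tolist() for k,v in d.items() if k!="pixels"})
    for n in ("wedge","shoe","rack"):
        for m in viewer.masks_of(c,n)[:5]: print(c,n,round(m["p"],2),np.round(m["pixel"]),m["mask"].sum())
E
```

```text
pics
{'clock': 0.0, 'qpos': array([ 9.88992927e-01,  3.42714362e-01,  1.52504512e+00,  8.24521541e-06,
        1.27535946e+00, -1.46024207e-01]), 'qvel': array([ 7.39356857e-04, -3.31964446e-04,  1.65977480e-03, -2.19896517e-04,
       -7.73954205e-05,  3.17006570e-04]), 'joint_torque': array([ 5.97517392e-04, -4.33678186e+01, -2.46009475e+01, -6.33940499e-05,
        7.81179406e-03,  2.68466823e-05]), 'tcp_pos': array([221.34525655, 475.5518958 , 192.32051956]), 'eef_rot': array([ 8.43243219e-01,  5.37531665e-01, -6.97971337e-04,  3.08617054e-04]), 'wrist_force': array([ 0.04766325, -0.19805816,  0.09889607]), 'ft_torque': array([-0.03297728, -0.02077575,  0.00444025]), 'opening': 85.54645690319529}
top {'fx': 414.556, 'fy': 414.556, 'cx': 258.015, 'cy': 190.573, 'R': [[0.027, -1.0, 0.001], [-0.987, -0.027, -0.16], [0.16, 0.004, -0.987]], 't': [-7.829, 541.555, 1310.266]}
top wedge 0.93 [304. 258.] 367
top wedge 0.58 [355. 174.] 371
top shoe 0.62 [236. 188.] 151
top rack 0.84 [184. 179.] 5941
side {'fx': 368.931, 'fy': 368.931, 'cx': 261.086, 'cy': 196.65, 'R': [[0.813, -0.583, -0.004], [-0.413, -0.571, -0.709], [0.411, 0.578, -0.705]], 't': [-409.504, 283.572, 886.563]}
side wedge 0.89 [420. 267.] 267
side wedge 0.78 [233. 288.] 446
side shoe 0.55 [247. 201.] 273
side rack 0.81 [233. 136.] 5224
```

Run:
```python
import cv2,numpy as np
a=cv2.imread("pics/top0.png");b=cv2.imread("pics/side0.png")
a=cv2.resize(a[100:340,100:420],(800,600),interpolation=cv2.INTER_CUBIC)
cv2.imwrite("pics/top0c.png",a);cv2.imwrite("pics/side0c.png",cv2.resize(b,(800,600),interpolation=cv2.INTER_CUBIC))
```

```text
(no output)
```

View pics/top0c.png

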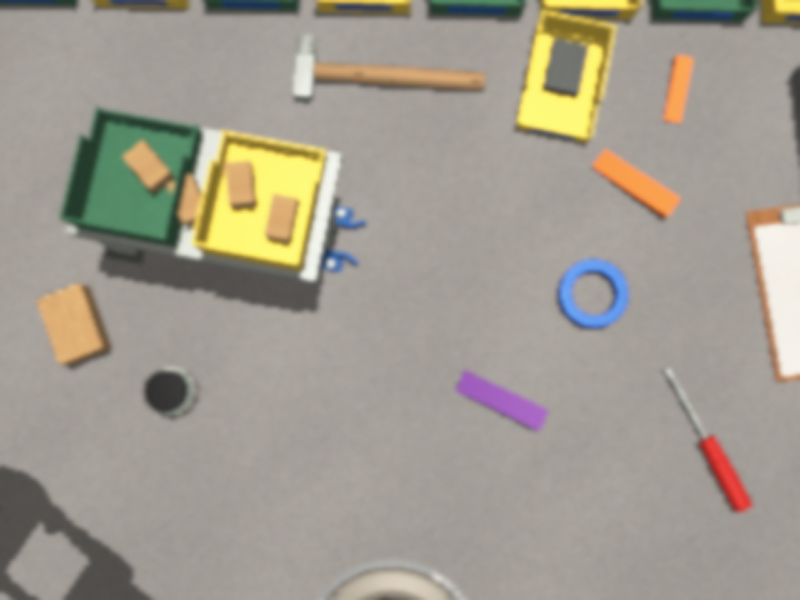

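View pics/side0c.png

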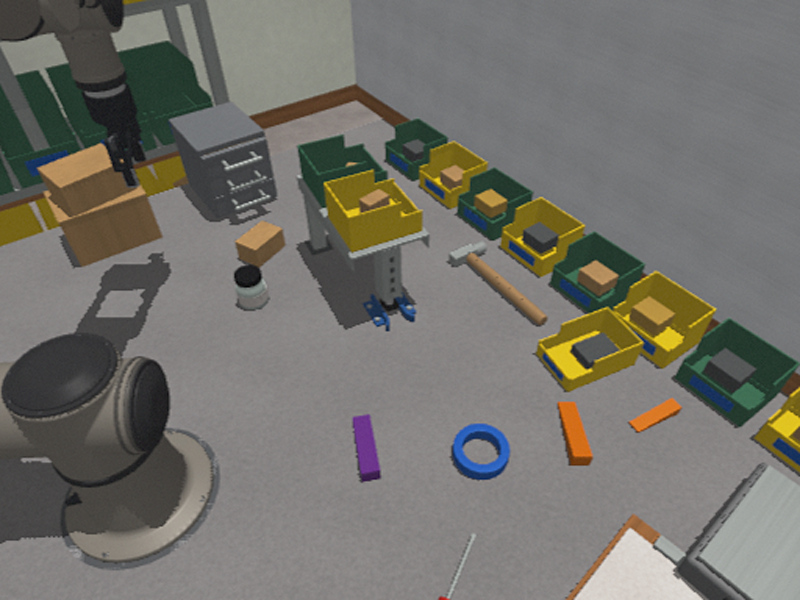

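Top crop view candidates are the large orange at (637,183), the small orange at (679,88) and the purple at (502,400). I choose the large orange one. The shoe mouth is at about (350,240) and faces image right (world -y). Next is one close mosaic, plus position fits.

```bash
cat > h.py <<'E'
import numpy as np, cv2
from workcell import monitor, viewer, r
from scipy.optimize import minimize
def proj(d,P):
    C=np.atleast_2d(P)@np.array(d["R"]).T+np.array(d["t"])
    if d.get("fish"):
        n=np.hypot(C[:,0],C[:,1]); th=np.arctan2(n,C[:,2]); s=th/np.maximum(n,1e-9)
        return np.c_[d["fx"]*C[:,0]*s+d["cx"], d["fy"]*C[:,1]*s+d["cy"]]
    return np.c_[d["fx"]*C[:,0]/C[:,2]+d["cx"], d["fy"]*C[:,1]/C[:,2]+d["cy"]]
def ray(d,px,z):
    x=(px[0]-d["cx"])/d["fx"]; y=(px[1]-d["cy"])/d["fy"]; v=np.array([x,y,1.])
    if d.get("fish"):
        th=np.hypot(x,y); v=np.array([x/th*np.sin(th),y/th*np.sin(th),np.cos(th)])
    R=np.array(d["R"]); o=-R.T@d["t"]; w=R.T@v
    return o+w*(z-o[2])/w[2]
def pose(p,V):
    c,s=np.cos(p[2]),np.sin(p[2]); V=np.asarray(V,float)
    return np.c_[p[0]+c*V[:,0]-s*V[:,1],p[1]+s*V[:,0]+c*V[:,1],V[:,2]]
WEDGE=[[[x,y,z] for y in(-15,15) for x,z in((-60,0),(-60,25),(60,0),(60,5))]]
def sl(y0,y1,s): # cheek parts
    y0*=s;y1*=s
    return [[[x,y,z] for x in(-20,60) for y in(17.5*s,23.5*s) for z in(0,16)],
            [[x,y,z] for x,a,b in((-20,17.5,23.5),(-35,25,31)) for y in(a*s,b*s) for z in(0,16)]]
SHOE=sl(1,1,1)+sl(1,1,-1)
def sil(d,p,parts,S=4):
    m=np.zeros((384*S,512*S),np.uint8)
    for V in parts:
        h=cv2.convexHull(((proj(d,pose(p,V))+.5)*S).astype(np.float32)).astype(np.int32); cv2.fillConvexPoly(m,h,255)
    return cv2.resize(m,(512,384),interpolation=cv2.INTER_AREA)/255.
def fit(obs,parts,p0,step=(8,8,.15)):
    def cost(p): 
        return sum(np.abs(sil(d,p,parts)-m).sum()/m.sum() for d,m in obs)/len(obs)
    S=[np.array(p0)]+[np.array(p0)+np.eye(3)[i]*step[i] for i in range(3)]
    q=minimize(cost,p0,method="Nelder-Mead",options=dict(initial_simplex=np.array(S),xatol=.05,fatol=1e-4,maxiter=150))
    return q.x,q.fun
E
python3 - <<'E'
from h import *
T=viewer.get_image("top");mt=viewer.masks_of("top","wedge");st=viewer.masks_of("top","shoe")
S=viewer.get_image("side");ms=viewer.masks_of("side","wedge");ss=viewer.masks_of("side","shoe")
def orange(d):
    h=cv2.cvtColor(d["pixels"],cv2.COLOR_RGB2HSV); return ((h[...,0]>5)&(h[...,0]<16)&(h[...,1]>170)&(h[...,2]>120)).astype(np.uint8)
def blob(m,px):
    n,l,s,c=cv2.connectedComponentsWithStats(m); i=1+np.argmin(np.hypot(*(c[1:]-px).T)+1e3*(s[1:,4]<30)); return (l==i).astype(float),c[i],s[i,4]
a,ca,na=blob(orange(T),(355,173)); print(ca,na,ray(T,ca,8))
b,cb,nb=blob(orange(S),(575*.64,435*.64)); print(cb,nb,ray(S,cb,8))
for m in mt+ms: print(round(m["p"],2),m["pixel"])
c=ray(T,ca,8)
for yaw in np.arange(0,6.28,np.pi/4):
    p,f=fit([(T,a),(S,b)],WEDGE,[c[0],c[1],yaw]); print("yaw0",round(yaw,2),p.round(3),round(f,3))
for d,m,n in((T,st,"T"),(S,ss,"S")):
    for k in m[:2]: print(n,k["p"],k["pixel"],ray(d,k["pixel"],12))
def crop(d,c,w=40,h=30): 
    x,y=int(c[0]),int(c[1]); return cv2.resize(d["pixels"][y-h//2:y+h//2,x-w//2:x+w//2,::-1],(400,300),interpolation=cv2.INTER_CUBIC)
cv2.imwrite("pics/m1.png",np.vstack([np.hstack([crop(T,ca),crop(S,cb)]),np.hstack([crop(T,(235,196)),crop(S,(250,200))])]))
E
```

```text
[353.84836066 173.52868852] 244 [ 614.4005292  -314.98288877    8.        ]
[367.13921114 275.00696056] 431 [ 616.2615348  -313.44501837    8.        ]
0.82 [302.4, 259.2]
0.61 [370.1, 134.7]
0.59 [351.3, 173.9]
0.71 [235.9, 286.5]
0.69 [418.9, 264.6]
yaw0 0.0 [ 617.628 -310.771    0.931] 0.404
yaw0 0.79 [ 618.238 -309.893    0.924] 0.411
yaw0 1.57 [ 618.51  -308.143    0.952] 0.402
yaw0 2.36 [ 619.125 -308.036    0.937] 0.401
yaw0 3.14 [ 615.162 -316.649    4.139] 0.464
yaw0 3.93 [ 617.661 -312.02     4.161] 0.456
yaw0 4.71 [ 618.32  -310.588    4.137] 0.458
yaw0 5.5 [ 614.172 -314.182    4.22 ] 0.461
T 0.54 [234.1, 200.2] [512.10175203  85.65399     12.        ]
T 0.45 [388.8, 287.5] [ 241.84120618 -422.82733139   12.        ]
S 0.74 [247.8, 198.4] [521.2577633   95.08777743  12.        ]
```

View pics/m1.png

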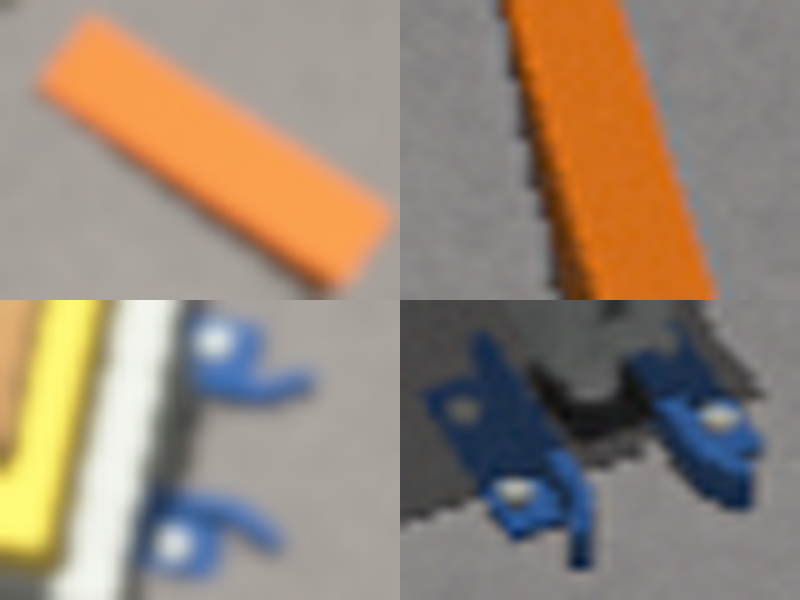

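The large orange wedge's thick end is at the lower right of the top crop, the end that shows its face in the side view. The shoe mouth's flare tips are at top px (246,189) and (242,205). I'll refine both poses.

```bash
cat >> h.py <<'E'
def plan(wps,ang,maxmm=29,maxdeg=7.0,start=None,n=8):
    "wps: list of world xyz; ang: target tool-x angle; prints all rows in the tool's axes"
    o=monitor.get_obs(); p=np.array(o["tcp_pos"]) if start is None else np.array(start[0],float); q=o["eef_rot"]
    a=2*np.arctan2(q[1],q[0]) if start is None else start[1]
    rows=[]
    rem=(ang-a+np.pi)%(2*np.pi)-np.pi
    for w in wps:
        w=np.array(w,float); k=max(1,int(np.ceil(np.linalg.norm(w-p)/maxmm)))
        for i in range(k):
            t=np.clip(rem,-np.radians(maxdeg),np.radians(maxdeg))
            g=(w-p)/(k-i); x=np.array([np.cos(a),np.sin(a),0]); y=np.array([np.sin(a),-np.cos(a),0])
            d=np.round(np.array([g@x,g@y,-g[2]])/30,2); tt=round(-np.degrees(t),1)
            p=p+30*(d[0]*x+d[1]*y)+np.array([0,0,-30*d[2]]); a-=np.radians(tt); rem+=np.radians(tt)
            rows.append((d.tolist(),tt))
    for i,(d,t) in enumerate(rows): print(('\n' if i and i%n==0 else '')+'{"delta_pos":%s,"turn":[0,0,%s]},'%(d,t),end='')
    print("\nend",p.round(1),round(a,3),"left turn",round(rem,3))
def st():
    o=monitor.get_obs(); q=o["eef_rot"]; print("t",round(o["clock"],2),np.round(o["tcp_pos"],1),"ang",round(2*np.arctan2(q[1],q[0]),4),"F",np.round(o["wrist_force"],1),"op",round(o["opening"],1))
E
python3 - <<'E'
from h import *
T=viewer.get_image("top");S=viewer.get_image("side")
def orange(d):
    h=cv2.cvtColor(d["pixels"],cv2.COLOR_RGB2HSV); return ((h[...,0]>4)&(h[...,0]<20)&(h[...,1]>130)).astype(np.uint8)
def blob(m,px):
    n,l,s,c=cv2.connectedComponentsWithStats(m); i=1+np.argmin(np.hypot(*(c[1:]-px).T)+1e3*(s[1:,4]<30)); return (l==i).astype(float),c[i],s[i,4]
a,ca,na=blob(orange(T),(354,173));b,cb,nb=blob(orange(S),(367,275));print(na,nb)
for o,n in(([(T,a)],"T"),([(S,b)],"S"),([(T,a),(S,b)],"TS")):
    for y in (.93,.93+np.pi):
        p,f=fit(o,WEDGE,[617,-311,y]); print(n,p.round(3),round(f,3))
for d,pts,n in((T,[(245.6,188.8,16),(242,205,16)],"Ttips"),(S,[(247.4,211.1,0),(263.6,205.1,0)],"Stips"),(T,[(235.9,184.6,5),(231.9,205.1,5)],"Tscr"),(S,[(241.2,203.8,5),(261.4,196.4,5)],"Sscr")):
    A,B=[ray(d,q[:2],q[2]) for q in pts]; v=A-B; print(n,A.round(1),B.round(1),"gap",np.linalg.norm(v).round(1),"mid",((A+B)/2).round(1),"ang",round(np.arctan2(v[1],v[0]),3))
# shelf edge
A,B=[ray(T,(100+(u+.5)*.4-.5,100+(v+.5)*.4-.5),150) for u,v in((339,153),(314,280))]; print("shelf",A,B,np.arctan2(*(A-B)[[1,0]]))
A,B=[ray(T,(100+(u+.5)*.4-.5,100+(v+.5)*.4-.5),250) for u,v in((97,110),(63,222))]; print("green back",A,B)
E
```

```text
335 538
T [ 617.454 -313.444    0.961] 0.108
T [ 616.815 -314.405    4.139] 0.129
S [ 615.441 -312.659    0.943] 0.058
S [ 615.002 -313.534    4.12 ] 0.209
TS [ 615.638 -313.642    0.939] 0.102
TS [ 614.936 -314.191    4.143] 0.178
Ttips [551.   48.4  16. ] [496.2  58.6  16. ] gap 55.7 mid [523.6  53.5  16. ] ang -0.184
Stips [496.   60.6   0. ] [550.9  52.2   0. ] gap 55.6 mid [523.4  56.4   0. ] ang 2.99
Tscr [566.2  81.9   5. ] [496.3  92.8   5. ] gap 70.7 mid [531.3  87.4   5. ] ang -0.155
Sscr [495.2  93.4   5. ] [564.8  83.2   5. ] gap 70.3 mid [530.   88.3   5. ] ang 2.996
shelf [613.84365129  77.89164014 150.        ] [457.8663692 102.1527491 150.       ] -0.1543061074263143
green back [632.52038411 345.69119907 250.        ] [503.91202196 373.91094994 250.        ]
```

Run:
```python
from h import *
plan([(370,70,195),(510,-60,195)],-0.63)
```

```text
{"delta_pos":[-0.68, 0.68, -0.0],"turn":[0,0,7.0]},{"delta_pos":[-0.59, 0.76, -0.0],"turn":[0,0,7.0]},{"delta_pos":[-0.49, 0.82, -0.01],"turn":[0,0,7.0]},{"delta_pos":[-0.39, 0.88, -0.0],"turn":[0,0,7.0]},{"delta_pos":[-0.28, 0.92, -0.01],"turn":[0,0,7.0]},{"delta_pos":[-0.17, 0.95, -0.0],"turn":[0,0,7.0]},{"delta_pos":[-0.05, 0.96, -0.01],"turn":[0,0,7.0]},{"delta_pos":[0.07, 0.96, -0.0],"turn":[0,0,7.0]},
{"delta_pos":[0.18, 0.94, -0.01],"turn":[0,0,7.0]},{"delta_pos":[0.3, 0.91, -0.0],"turn":[0,0,7.0]},{"delta_pos":[0.41, 0.87, -0.01],"turn":[0,0,7.0]},{"delta_pos":[0.51, 0.81, -0.0],"turn":[0,0,7.0]},{"delta_pos":[0.6, 0.75, -0.01],"turn":[0,0,7.0]},{"delta_pos":[0.69, 0.67, -0.0],"turn":[0,0,7.0]},{"delta_pos":[0.77, 0.57, -0.01],"turn":[0,0,3.1]},{"delta_pos":[0.9, 0.11, 0.0],"turn":[0,0,0.0]},
{"delta_pos":[0.9, 0.11, 0.0],"turn":[0,0,0.0]},{"delta_pos":[0.9, 0.11, 0.0],"turn":[0,0,0.0]},{"delta_pos":[0.91, 0.11, 0.0],"turn":[0,0,0.0]},{"delta_pos":[0.9, 0.11, 0.0],"turn":[0,0,0.0]},{"delta_pos":[0.91, 0.1, 0.0],"turn":[0,0,0.0]},{"delta_pos":[0.9, 0.11, 0.0],"turn":[0,0,0.0]},
end [509.9 -60.  195.1] -0.63 left turn -0.0
```

drive_tool --rows '[{"delta_pos": [-0.68, 0.68, 0], "turn": [0, 0, 7.0], "hand": -1}, {"delta_pos": [-0.59, 0.76, 0], "turn": [0, 0, 7.0], "hand": -1}, {"delta_pos": [-0.49, 0.82, 0], "turn": [0, 0, 7.0], "hand": -1}, {"delta_pos": [-0.39, 0.88, 0], "turn": [0, 0, 7.0], "hand": -1}, {"delta_pos": [-0.28, 0.92, 0], "turn": [0, 0, 7.0], "hand": -1}, {"delta_pos": [-0.17, 0.95, 0], "turn": [0, 0, 7.0], "hand": -1}, {"delta_pos": [-0.05, 0.96, 0], "turn": [0, 0, 7.0], "hand": -1}, {"delta_pos": [0.07, 0.96, 0], "turn": [0, 0, 7.0], "hand": -1}]'

```text
clock: 1.47
tcp_pos: [301.1, 258.0, 193.2]
eef_rot: [0.997, 0.076, 0.0, -0.0]
wrist_force: [0.7, -0.0, 1.0]
opening: 85.0
```

drive_tool --rows '[{"delta_pos": [0.18, 0.94, 0], "turn": [0, 0, 7.0], "hand": -1}, {"delta_pos": [0.3, 0.91, 0], "turn": [0, 0, 7.0], "hand": -1}, {"delta_pos": [0.41, 0.87, 0], "turn": [0, 0, 7.0], "hand": -1}, {"delta_pos": [0.51, 0.81, 0], "turn": [0, 0, 7.0], "hand": -1}, {"delta_pos": [0.6, 0.75, 0], "turn": [0, 0, 7.0], "hand": -1}, {"delta_pos": [0.69, 0.67, 0], "turn": [0, 0, 7.0], "hand": -1}, {"delta_pos": [0.77, 0.57, 0], "turn": [0, 0, 3.1], "hand": -1}, {"delta_pos": [0.9, 0.11, 0], "turn": [0, 0, 0], "hand": -1}]'

```text
clock: 2.13
tcp_pos: [389.2, 49.6, 193.2]
eef_rot: [0.95, -0.312, -0.0, 0.0]
wrist_force: [0.5, -0.1, 0.0]
opening: 85.5
```

drive_tool --rows '[{"delta_pos": [0.9, 0.11, 0], "turn": [0, 0, 0], "hand": -1}, {"delta_pos": [0.9, 0.11, 0], "turn": [0, 0, 0], "hand": -1}, {"delta_pos": [0.9, 0.11, 0], "turn": [0, 0, 0], "hand": -1}, {"delta_pos": [0.9, 0.11, 0], "turn": [0, 0, 0], "hand": -1}, {"delta_pos": [0.9, 0.11, 0], "turn": [0, 0, 0], "hand": -1}, {"delta_pos": [0.9, 0.11, 0], "turn": [0, 0, 0], "hand": -1}]'

```text
clock: 2.63
tcp_pos: [510.2, -61.0, 193.0]
eef_rot: [0.951, -0.31, 0.0, -0.0]
wrist_force: [-0.1, 0.5, 0.2]
opening: 85.0
```

Run:
```python
from h import *
st()
d=viewer.get_image("wrist"); cv2.imwrite("pics/w1.png",cv2.resize(d["pixels"][:,:,::-1],(768,576),interpolation=cv2.INTER_CUBIC))
np.save("w1.npy",{**d,"fish":1},allow_pickle=True)
d["fish"]=1
R=np.array(d["R"]);print("cam",-R.T@d["t"],"axis",R[2],d["fx"])
print("shoe exp",proj(d,pose([528.8,89.6,1.418],[[-35,25,16],[-35,-25,16],[0,0,15]])).round(1).tolist())
print("wedge exp",proj(d,pose([615.6,-313.6,.942],[[60,0,0],[-60,0,0]])).round(1).tolist())
```

```text
t 2.63 [510.2 -61.  193. ] ang -0.6298 F [-0.1  0.5  0.2] op 85.0
cam [556.07368793   3.16888382 373.53415749] axis [-0.18139723 -0.24892476 -0.951384  ] 297.3186396354542
shoe exp [[190.8, 84.7], [227.4, 64.5], [195.6, 50.0]]
wedge exp [[412.5, 210.9], [397.5, 276.9]]
```

View pics/w1.png

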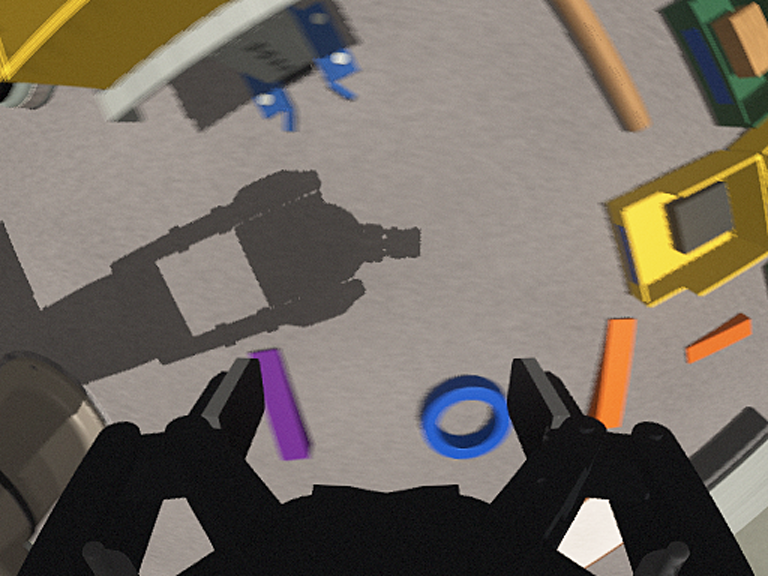

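The wrist view confirms the layout: large orange wedge at (613,370), with the thin end up, small orange at (718,338), purple at (280,400), shoe mouth near (320,115). I'll refine the shoe from this view and plan the reach.

Run:
```python
from h import *
d=np.load("w1.npy",allow_pickle=True).item()
im=d["pixels"]
h=cv2.cvtColor(im,cv2.COLOR_RGB2HSV)
m=((h[...,0]>100)&(h[...,0]<125)&(h[...,1]>130)&(h[...,2]>60)).astype(np.uint8)
m[:, :120]=0; m[110:]=0; m[:,260:]=0
ys,xs=np.nonzero(m); print(m.sum(),xs.min(),xs.max(),ys.min(),ys.max())
E2=[(293.5,130.5,0),(351,98,0)]; s=lambda u:(u+.5)/1.5-.5
A,B=[ray(d,(s(u),s(v)),z) for u,v,z in E2]; print("tips bottom",A,B,(A+B)/2,np.linalg.norm(A-B),np.arctan2(*(B-A)[[1,0]]))
A,B=[ray(d,(s(u),s(v)),5) for u,v in((267,100),(341,59))]; print("screws",A,B,(A+B)/2,np.linalg.norm(A-B),np.arctan2(*(B-A)[[1,0]]))
def orange(h): return ((h[...,0]>4)&(h[...,0]<20)&(h[...,1]>130)).astype(np.uint8)
T=viewer.get_image("top"); print("tape",ray(T,(337,217),20),"small",ray(T,(371.6,135),5))
cv2.imwrite("pics/w1c.png",cv2.resize(im[30:120,140:260,::-1],(800,600),interpolation=cv2.INTER_CUBIC))
plan([(598,-338,120)],-0.629)
```

```text
983 165 235 3 86
tips bottom [499.29853105  55.38663966   0.        ] [553.65568463  47.79548403   0.        ] [526.47710784  51.59106185   0.        ] 54.88465895951528 -0.1387558855321969
screws [498.01537675  89.62606106   5.        ] [566.66691382  78.75685011   5.        ] [532.34114529  84.19145558   5.        ] 69.50664204696817 -0.15702102603072504
tape [ 464.38015426 -255.30513876   20.        ] small [ 751.80453825 -378.03317538    5.        ]
{"delta_pos":[0.7, 0.52, 0.22],"turn":[0,0,-0.2]},{"delta_pos":[0.7, 0.52, 0.22],"turn":[0,0,0.0]},{"delta_pos":[0.7, 0.52, 0.22],"turn":[0,0,0.0]},{"delta_pos":[0.7, 0.52, 0.22],"turn":[0,0,0.0]},{"delta_pos":[0.7, 0.52, 0.22],"turn":[0,0,0.0]},{"delta_pos":[0.71, 0.52, 0.22],"turn":[0,0,0.0]},{"delta_pos":[0.7, 0.52, 0.22],"turn":[0,0,0.0]},{"delta_pos":[0.71, 0.52, 0.22],"turn":[0,0,0.0]},
{"delta_pos":[0.7, 0.52, 0.22],"turn":[0,0,0.0]},{"delta_pos":[0.71, 0.53, 0.22],"turn":[0,0,0.0]},{"delta_pos":[0.7, 0.52, 0.22],"turn":[0,0,0.0]},
end [ 598.  -337.9  119.9] -0.628 left turn -0.001
```

drive_tool --rows '[{"delta_pos": [0.7, 0.52, 0.2], "turn": [0, 0, 0], "hand": -0.5}, {"delta_pos": [0.7, 0.52, 0.2], "turn": [0, 0, 0], "hand": -0.5}, {"delta_pos": [0.7, 0.52, 0.2], "turn": [0, 0, 0], "hand": -0.5}, {"delta_pos": [0.7, 0.52, 0.2], "turn": [0, 0, 0], "hand": -0.5}, {"delta_pos": [0.7, 0.52, 0.2], "turn": [0, 0, 0], "hand": -0.5}, {"delta_pos": [0.7, 0.52, 0.2], "turn": [0, 0, 0], "hand": -0.5}, {"delta_pos": [0.7, 0.52, 0.2], "turn": [0, 0, 0], "hand": -0.5}, {"delta_pos": [0.7, 0.52, 0.2], "turn": [0, 0, 0], "hand": -0.5}]'

```text
clock: 3.4
tcp_pos: [571.6, -260.1, 144.7]
eef_rot: [0.951, -0.309, -0.0, -0.0]
wrist_force: [-0.0, 0.3, -0.6]
opening: 63.7
```

drive_tool --rows '[{"delta_pos": [0.7, 0.52, 0.2], "turn": [0, 0, 0], "hand": -0.5}, {"delta_pos": [0.7, 0.52, 0.2], "turn": [0, 0, 0], "hand": -0.5}, {"delta_pos": [0.7, 0.52, 0.2], "turn": [0, 0, 0], "hand": -0.5}, {"delta_pos": [0, 0, 0], "turn": [0, 0, 0], "hand": -0.5}]'

```text
clock: 3.73
tcp_pos: [594.4, -338.1, 124.7]
eef_rot: [0.95, -0.311, -0.001, 0.0]
wrist_force: [-0.8, 0.1, -1.5]
opening: 64.1
```

Run:
```python
from h import *
st()
d=viewer.get_image("wrist"); d["fish"]=1
h=cv2.cvtColor(d["pixels"],cv2.COLOR_RGB2HSV)
m=((h[...,0]>4)&(h[...,0]<20)&(h[...,1]>130)).astype(np.uint8)
n,l,s,c=cv2.connectedComponentsWithStats(m)
e=proj(d,[[615,-313,8]])[0]; i=1+np.argmin(np.hypot(*(c[1:]-e).T)+1e3*(s[1:,4]<100)); print(e,c[i],s[i])
p,f=fit([(d,(l==i).astype(float))],WEDGE,[615.6,-313.5,.942]);print(p,f)
im=d["pixels"][:,:,::-1].copy()
for V in WEDGE:
    for q in proj(d,pose(p,V)): cv2.circle(im,tuple(np.round(q).astype(int)),1,(255,0,0),-1)
cv2.imwrite("pics/w2.png",cv2.resize(im,(768,576),interpolation=cv2.INTER_CUBIC))
```

```text
t 3.73 [ 594.4 -338.1  124.7] ang -0.6326 F [-0.8  0.1 -1.5] op 64.1
[259.30971423 138.42050282] [258.47058824 139.16400108] [ 243   79   32  121 3689]
[ 614.58517376 -312.10009013    0.94825873] 0.03219428188732799
```

View pics/w2.png

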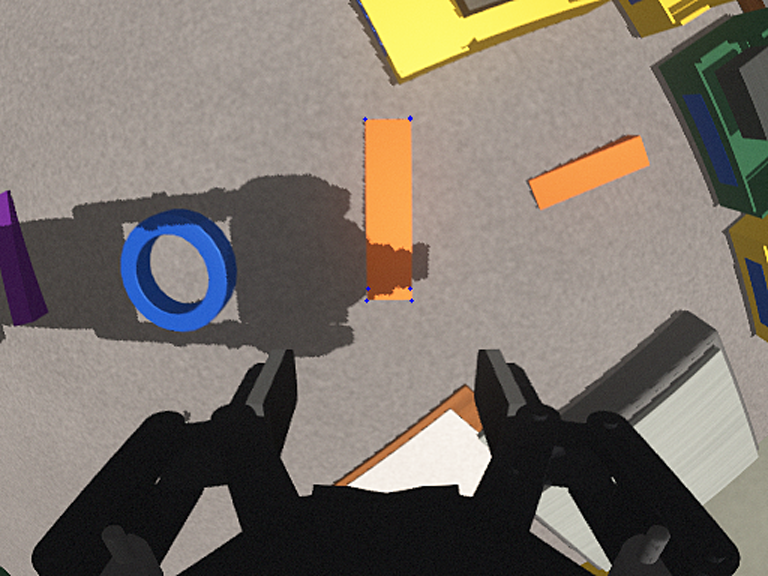

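The picture shows the wedge at (388,210), thin end up, with the fitted corners on its edges. The grey box on the right needs a clearance check.

Run:
```python
from h import *
d=viewer.get_image("wrist"); d["fish"]=1
for u,v in((560,410),(685,312),(540,490),(465,388)):
    for z in (0,60): print((u,v),z,ray(d,(u/1.5,v/1.5),z).round(0))
g=pose([614.6,-312.1,.948],[[-28,0,0]])[0]
x=np.array([np.cos(-.623),np.sin(-.623)]); print("fingers",g[:2]+57*x,g[:2]-57*x)
plan([(g[0],g[1],2)],-.623,maxmm=25)
```

```text
(560, 410) 0 [ 634. -540.    0.]
(560, 410) 60 [ 635. -487.   60.]
(685, 312) 0 [ 776. -532.    0.]
(685, 312) 60 [ 750. -481.   60.]
(540, 490) 0 [ 575. -619.    0.]
(540, 490) 60 [ 588. -551.   60.]
(465, 388) 0 [ 579. -465.    0.]
(465, 388) 60 [ 591. -427.   60.]
fingers [ 644.55886124 -368.10104247] [ 551.97584842 -301.58498623]
{"delta_pos":[0.02, -0.01, 0.83],"turn":[0,0,-0.4]},{"delta_pos":[0.02, -0.01, 0.83],"turn":[0,0,-0.0]},{"delta_pos":[0.02, -0.01, 0.83],"turn":[0,0,-0.0]},{"delta_pos":[0.03, -0.02, 0.82],"turn":[0,0,-0.0]},{"delta_pos":[0.02, -0.01, 0.83],"turn":[0,0,-0.0]},
end [ 598.2 -334.9    1.9] -0.624 left turn 0.001
```

drive_tool --rows '[{"delta_pos": [0.03, -0.02, 0.83], "turn": [0, 0, -0.5], "hand": -0.5}, {"delta_pos": [0.03, -0.02, 0.83], "turn": [0, 0, 0], "hand": -0.5}, {"delta_pos": [0.03, -0.02, 0.83], "turn": [0, 0, 0], "hand": -0.5}, {"delta_pos": [0.03, 0, 0.8], "turn": [0, 0, 0], "hand": -0.5}, {"delta_pos": [0, 0, 0.5], "turn": [0, 0, 0], "hand": -0.5}, {"delta_pos": [0, 0, 0.2], "turn": [0, 0, 0], "hand": -0.5}, {"delta_pos": [0, 0, 0], "turn": [0, 0, 0], "hand": -0.5}]'

```text
clock: 4.42
tcp_pos: [598.3, -333.3, 6.3]
eef_rot: [0.952, -0.305, -0.001, -0.001]
wrist_force: [-0.1, 0.1, -0.1]
opening: 63.9
```

drive_tool --rows '[{"delta_pos": [0, 0, 0], "turn": [0, 0, 0], "hand": 0.6}, {"delta_pos": [0, 0, 0], "turn": [0, 0, 0], "hand": 0.6}, {"delta_pos": [0, 0, 0], "turn": [0, 0, 0], "hand": 0.6}, {"delta_pos": [0, 0, 0], "turn": [0, 0, 0], "hand": 0.6}, {"delta_pos": [0, 0, 0], "turn": [0, 0, 0], "hand": 0.6}, {"delta_pos": [0, 0, 0], "turn": [0, 0, 0], "hand": 0.6}]' --force 30

```text
clock: 4.92
tcp_pos: [599.1, -335.4, 7.8]
eef_rot: [0.952, -0.305, 0.0, 0.0]
wrist_force: [-0.1, 0.1, 0.2]
opening: 17.1
```

Run:
```python
from h import *
st()
d=viewer.get_image("wrist"); d["fish"]=1
im=d["pixels"][:,:,::-1]
S=viewer.get_image("side")
e=proj(S,[[600,-330,15]])[0].astype(int); print(e)
s=cv2.resize(S["pixels"][e[1]-36:e[1]+36,max(0,e[0]-32):e[0]+32,::-1],(400,450),interpolation=cv2.INTER_CUBIC)
w=cv2.resize(im[60:384-24,130:386],(400,450),interpolation=cv2.INTER_CUBIC)
cv2.imwrite("pics/m2.png",np.hstack([w,s]))
```

```text
t 4.92 [ 599.1 -335.4    7.8] ang -0.6209 F [-0.1  0.1  0.2] op 17.1
[368 281]
```

View pics/m2.png

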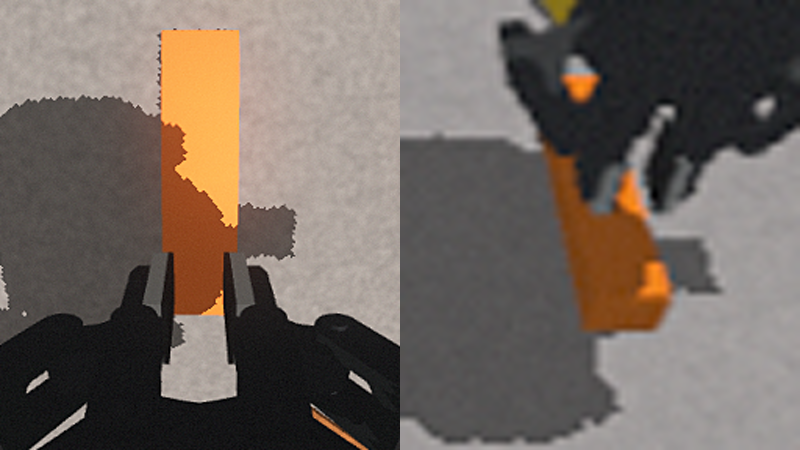

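The fingers seem to have closed just above the wedge: opening 17 mm, and the tips show over its top. I'll check the real tip height by geometry.

Run:
```python
from h import *
o=monitor.get_obs(); tcp=o["tcp_pos"]; a=-.621
d=viewer.get_image("wrist"); d["fish"]=1
x=np.array([np.cos(a),np.sin(a),0]); y=np.array([np.sin(a),-np.cos(a),0])
R=np.array(d["R"]); C=-R.T@d["t"]
print("cam rel tool",(C-tcp)@x,(C-tcp)@y,C[2]-tcp[2])
for u,v in((173,252),(225,252),(150,265),(252,265)):
    px=(130+u/1.5625,60+v/1.5); P=ray(d,px,0); w=P-C
    for yy in (-11,0):
        k=(yy-(C-tcp)@y)/(w@y); Q=C+k*w; print((u,v),yy,"x",round((Q-tcp)@x,1),"z",round(Q[2],1))
print(R.round(3).tolist())
h=cv2.cvtColor(d["pixels"],cv2.COLOR_RGB2HSV)
m=((h[...,0]>4)&(h[...,0]<20)&(h[...,1]>130)).astype(np.uint8)
n,l,s,c=cv2.connectedComponentsWithStats(m);i=1+np.argmax(s[1:,4])
mm=(l==i).astype(float); print(s[i])
# top edge corners => wedge tip now
print("tip corners",ray(d,(130+160/1.5625,60+30/1.5),5),ray(d,(130+240/1.5625,60+30/1.5),5),"expected",pose([614.6,-312.1,.948],[[60,15,5],[60,-15,5]]).round(1).tolist())
```

```text
cam rel tool -0.7080292884252941 -78.85987218894797 180.53069327661382
(173, 252) -11 x -9.0 z 49.7
(173, 252) 0 x -10.3 z 27.3
(225, 252) -11 x 8.2 z 49.7
(225, 252) 0 x 9.7 z 27.3
(150, 265) -11 x -15.7 z 59.5
(150, 265) 0 x -18.1 z 38.6
(252, 265) -11 x 16.2 z 59.5
(252, 265) 0 x 18.9 z 38.7
[[0.814, -0.582, 0.0], [-0.553, -0.774, 0.308], [-0.179, -0.251, -0.951]]
[ 233   79   51  192 8704]
tip corners [ 636.87645986 -255.82079908    5.        ] [ 662.07538334 -273.79554302    5.        ] expected [[637.4, -254.6, 5.0], [661.8, -272.1, 5.0]]
```

Run:
```python
from h import *
S=viewer.get_image("side"); 
a=-.621; x=np.array([np.cos(a),np.sin(a),0]); y=np.array([np.sin(a),-np.cos(a),0]); tcp=monitor.get_obs()["tcp_pos"]
sc=lambda q:((q[0]-336)*6.25+400,(q[1]-245)*6.25)
for s in(-1,1):
    for z in (10,20,30,40,50): print("x",s*8.5,"z",z,[np.round(sc(proj(S,[np.r_[tcp[:2],z]+s*8.5*x+yy*y])[0])).tolist() for yy in(-11,11)])
```

```text
x -8.5 z 10 [[580.0, 220.0], [591.0, 268.0]]
x -8.5 z 20 [[585.0, 207.0], [596.0, 254.0]]
x -8.5 z 30 [[589.0, 193.0], [601.0, 241.0]]
x -8.5 z 40 [[594.0, 179.0], [606.0, 227.0]]
x -8.5 z 50 [[599.0, 165.0], [611.0, 213.0]]
x 8.5 z 10 [[621.0, 220.0], [633.0, 268.0]]
x 8.5 z 20 [[627.0, 206.0], [638.0, 254.0]]
x 8.5 z 30 [[632.0, 193.0], [644.0, 240.0]]
x 8.5 z 40 [[637.0, 179.0], [649.0, 227.0]]
x 8.5 z 50 [[642.0, 164.0], [655.0, 212.0]]
```

Both cameras put the tips near z≈49, while the state's TCP says 8. So the fingers stopped short. I'll open, descend part way watching the force, and recheck with a picture.

drive_tool --rows '[{"delta_pos": [0, 0, 0], "turn": [0, 0, 0], "hand": -0.4}, {"delta_pos": [0, 0, 0], "turn": [0, 0, 0], "hand": -0.4}, {"delta_pos": [0, 0, 0], "turn": [0, 0, 0], "hand": -0.4}, {"delta_pos": [0, 0, 0.3], "turn": [0, 0, 0], "hand": -0.4}, {"delta_pos": [0, 0, 0.3], "turn": [0, 0, 0], "hand": -0.4}, {"delta_pos": [0, 0, 0.2], "turn": [0, 0, 0], "hand": -0.4}, {"delta_pos": [0, 0, 0], "turn": [0, 0, 0], "hand": -0.4}]'

```text
clock: 5.7
tcp_pos: [597.6, -334.2, -19.4]
eef_rot: [0.952, -0.305, -0.002, -0.001]
wrist_force: [-0.4, 0.1, -0.8]
opening: 60.0
```

Run:
```python
from h import *
st()
d=viewer.get_image("wrist"); im=d["pixels"][:,:,::-1]
S=viewer.get_image("side")["pixels"][245:317,336:400,::-1]
cv2.imwrite("pics/m3.png",np.hstack([cv2.resize(im[60:360,130:386],(400,450),interpolation=cv2.INTER_CUBIC),cv2.resize(S,(400,450),interpolation=cv2.INTER_CUBIC)]))
```

```text
t 5.7 [ 597.6 -334.2  -19.4] ang -0.6208 F [-0.4  0.1 -0.8] op 60.0
```

View pics/m3.png

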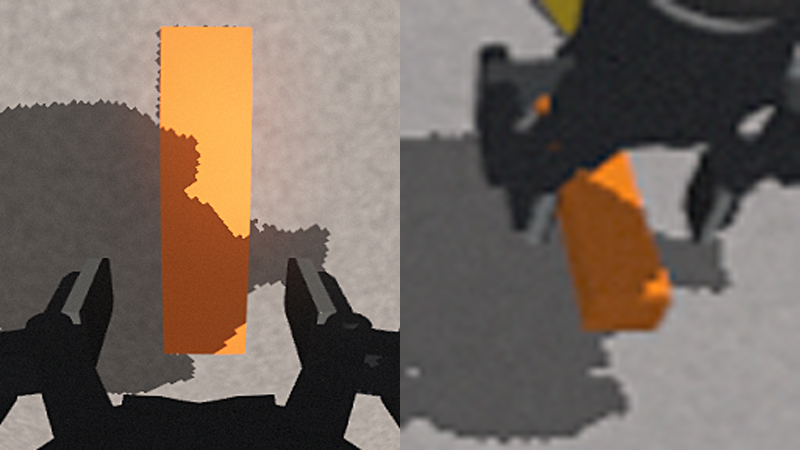

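Run:
```python
from h import *
S=viewer.get_image("side"); d=viewer.get_image("wrist"); d["fish"]=1
a=-.621; x=np.array([np.cos(a),np.sin(a),0]); y=np.array([np.sin(a),-np.cos(a),0]); tcp=monitor.get_obs()["tcp_pos"]
sc=lambda q:((q[0]-336)*6.25+400,(q[1]-245)*6.25); wc=lambda q:((q[0]-130)*1.5625,(q[1]-60)*1.5)
for s in(-1,1):
    for z in (0,10,20,30,40): print("x",s*30,"z",z,"side",[np.round(sc(proj(S,[np.r_[tcp[:2],z]+s*30*x+yy*y])[0])).tolist() for yy in(-11,11)],"wrist",[np.round(wc(proj(d,[np.r_[tcp[:2],z]+s*30*x+yy*y])[0])).tolist() for yy in(-11,11)])
```

```text
x -30 z 0 side [[523.0, 234.0], [533.0, 281.0]] wrist [[122.0, 224.0], [126.0, 272.0]]
x -30 z 10 side [[528.0, 220.0], [538.0, 268.0]] wrist [[118.0, 234.0], [122.0, 284.0]]
x -30 z 20 side [[532.0, 207.0], [542.0, 254.0]] wrist [[114.0, 245.0], [118.0, 297.0]]
x -30 z 30 side [[536.0, 193.0], [547.0, 241.0]] wrist [[109.0, 257.0], [114.0, 311.0]]
x -30 z 40 side [[541.0, 179.0], [552.0, 227.0]] wrist [[103.0, 272.0], [109.0, 327.0]]
x 30 z 0 side [[669.0, 233.0], [682.0, 281.0]] wrist [[278.0, 224.0], [275.0, 272.0]]
x 30 z 10 side [[675.0, 220.0], [687.0, 267.0]] wrist [[283.0, 234.0], [279.0, 284.0]]
x 30 z 20 side [[680.0, 206.0], [693.0, 254.0]] wrist [[288.0, 245.0], [283.0, 297.0]]
x 30 z 30 side [[686.0, 192.0], [699.0, 240.0]] wrist [[293.0, 258.0], [287.0, 311.0]]
x 30 z 40 side [[692.0, 178.0], [705.0, 226.0]] wrist [[299.0, 271.0], [292.0, 327.0]]
```

Tip height now is about 30 mm, from both cameras with no contact, so the reported TCP lies about 40 mm beyond the real tips. I'll use the image-based offset: down 20 mm more, then close.

drive_tool --rows '[{"delta_pos": [0, 0, 0.3], "turn": [0, 0, 0], "hand": -0.4}, {"delta_pos": [0, 0, 0.2], "turn": [0, 0, 0], "hand": -0.4}, {"delta_pos": [0, 0, 0.15], "turn": [0, 0, 0], "hand": -0.4}, {"delta_pos": [0, 0, 0], "turn": [0, 0, 0], "hand": -0.4}]'

```text
clock: 6.23
tcp_pos: [598.1, -334.6, -38.0]
eef_rot: [0.952, -0.305, -0.001, -0.0]
wrist_force: [0.0, 0.5, -0.1]
opening: 59.3
```

drive_tool --rows '[{"delta_pos": [0, 0, 0], "turn": [0, 0, 0], "hand": 0.6}, {"delta_pos": [0, 0, 0], "turn": [0, 0, 0], "hand": 0.6}, {"delta_pos": [0, 0, 0], "turn": [0, 0, 0], "hand": 0.6}, {"delta_pos": [0, 0, 0], "turn": [0, 0, 0], "hand": 0.6}, {"delta_pos": [0, 0, 0], "turn": [0, 0, 0], "hand": 0.6}, {"delta_pos": [0, 0, 0], "turn": [0, 0, 0], "hand": 0.6}]' --force 30

```text
clock: 6.73
tcp_pos: [599.2, -335.4, -35.8]
eef_rot: [0.952, -0.305, 0.0, 0.0]
wrist_force: [-0.3, 0.1, 1.0]
opening: 29.3
```

Gripped at 29.3 mm. Lift and carry to a hover in front of the mouth.

Run:
```python
from h import *
st()
o=monitor.get_obs(); p=o["tcp_pos"]
plan([(p[0],p[1],p[2]+42),(507.3,-57.8,p[2]+42)],-.153,maxmm=27)
```

```text
t 6.73 [ 599.2 -335.4  -35.8] ang -0.6208 F [-0.3  0.1  1. ] op 29.3
{"delta_pos":[0.0, 0.0, -0.7],"turn":[0,0,-7.0]},{"delta_pos":[0.0, 0.0, -0.7],"turn":[0,0,-7.0]},{"delta_pos":[-0.57, -0.68, -0.0],"turn":[0,0,-7.0]},{"delta_pos":[-0.48, -0.74, -0.0],"turn":[0,0,-5.8]},{"delta_pos":[-0.4, -0.79, -0.0],"turn":[0,0,-0.0]},{"delta_pos":[-0.4, -0.79, -0.0],"turn":[0,0,-0.0]},{"delta_pos":[-0.4, -0.79, -0.0],"turn":[0,0,-0.0]},{"delta_pos":[-0.41, -0.79, -0.0],"turn":[0,0,-0.0]},
{"delta_pos":[-0.4, -0.79, -0.0],"turn":[0,0,-0.0]},{"delta_pos":[-0.41, -0.79, -0.0],"turn":[0,0,-0.0]},{"delta_pos":[-0.4, -0.79, -0.0],"turn":[0,0,-0.0]},{"delta_pos":[-0.41, -0.79, -0.0],"turn":[0,0,-0.0]},{"delta_pos":[-0.4, -0.78, -0.0],"turn":[0,0,-0.0]},
end [507.3 -57.9   6.2] -0.153 left turn 0.0
```

drive_tool --rows '[{"delta_pos": [0, 0, -0.3], "turn": [0, 0, 0], "hand": 0.6}, {"delta_pos": [0, 0, -0.5], "turn": [0, 0, 0], "hand": 0.6}, {"delta_pos": [0, 0, -0.6], "turn": [0, 0, 0], "hand": 0.6}, {"delta_pos": [0, 0, 0], "turn": [0, 0, 0], "hand": 0.6}]'

```text
clock: 7.07
tcp_pos: [601.0, -336.6, 10.0]
eef_rot: [0.952, -0.305, 0.003, 0.001]
wrist_force: [0.3, -0.2, -0.6]
opening: 29.4
```

Run:
```python
from h import *
st()
p=monitor.get_obs()["tcp_pos"]
plan([(507.3,-57.8,p[2])],-.153,maxmm=27,maxdeg=4.5)
```

```text
t 7.07 [ 601.  -336.6   10. ] ang -0.6208 F [ 0.3 -0.2 -0.6] op 29.4
{"delta_pos":[-0.72, -0.52, -0.0],"turn":[0,0,-4.5]},{"delta_pos":[-0.68, -0.58, -0.0],"turn":[0,0,-4.5]},{"delta_pos":[-0.63, -0.63, -0.0],"turn":[0,0,-4.5]},{"delta_pos":[-0.58, -0.68, -0.0],"turn":[0,0,-4.5]},{"delta_pos":[-0.53, -0.72, -0.0],"turn":[0,0,-4.5]},{"delta_pos":[-0.47, -0.76, -0.0],"turn":[0,0,-4.3]},{"delta_pos":[-0.41, -0.79, -0.0],"turn":[0,0,-0.0]},{"delta_pos":[-0.41, -0.79, -0.0],"turn":[0,0,-0.0]},
{"delta_pos":[-0.41, -0.79, -0.0],"turn":[0,0,-0.0]},{"delta_pos":[-0.41, -0.79, -0.0],"turn":[0,0,-0.0]},{"delta_pos":[-0.41, -0.79, -0.0],"turn":[0,0,-0.0]},
end [507.2 -57.9  10. ] -0.153 left turn 0.0
```

drive_tool --rows '[{"delta_pos": [-0.72, -0.52, 0], "turn": [0, 0, -4.5], "hand": 0.6}, {"delta_pos": [-0.68, -0.58, 0], "turn": [0, 0, -4.5], "hand": 0.6}, {"delta_pos": [-0.63, -0.63, 0], "turn": [0, 0, -4.5], "hand": 0.6}, {"delta_pos": [-0.58, -0.68, 0], "turn": [0, 0, -4.5], "hand": 0.6}, {"delta_pos": [-0.53, -0.72, 0], "turn": [0, 0, -4.5], "hand": 0.6}, {"delta_pos": [-0.47, -0.76, 0], "turn": [0, 0, -4.3], "hand": 0.6}, {"delta_pos": [-0.41, -0.79, 0], "turn": [0, 0, 0], "hand": 0.6}, {"delta_pos": [-0.41, -0.79, 0], "turn": [0, 0, 0], "hand": 0.6}]'

```text
clock: 7.73
tcp_pos: [530.0, -131.1, 5.5]
eef_rot: [0.997, -0.076, -0.0, -0.0]
wrist_force: [0.8, 0.5, -1.5]
opening: 29.5
```

drive_tool --rows '[{"delta_pos": [-0.41, -0.79, 0], "turn": [0, 0, 0], "hand": 0.6}, {"delta_pos": [-0.41, -0.79, 0], "turn": [0, 0, 0], "hand": 0.6}, {"delta_pos": [-0.41, -0.79, 0.1], "turn": [0, 0, 0], "hand": 0.6}, {"delta_pos": [0, 0, 0], "turn": [0, 0, 0], "hand": 0.6}, {"delta_pos": [0, 0, 0], "turn": [0, 0, 0], "hand": 0.6}]'

```text
clock: 8.15
tcp_pos: [504.6, -55.3, 2.6]
eef_rot: [0.997, -0.075, -0.0, -0.0]
wrist_force: [0.3, 1.2, -0.8]
opening: 29.0
```

Run:
```python
from h import *
st()
d=viewer.get_image("wrist"); d["fish"]=1; np.save("w4.npy",d,allow_pickle=True)
cv2.imwrite("pics/w4.png",cv2.resize(d["pixels"][:288,64:448,::-1],(800,600),interpolation=cv2.INTER_CUBIC))
```

```text
t 8.15 [504.6 -55.3   2.6] ang -0.1507 F [ 0.3  1.2 -0.8] op 29.0
```

View pics/w4.png

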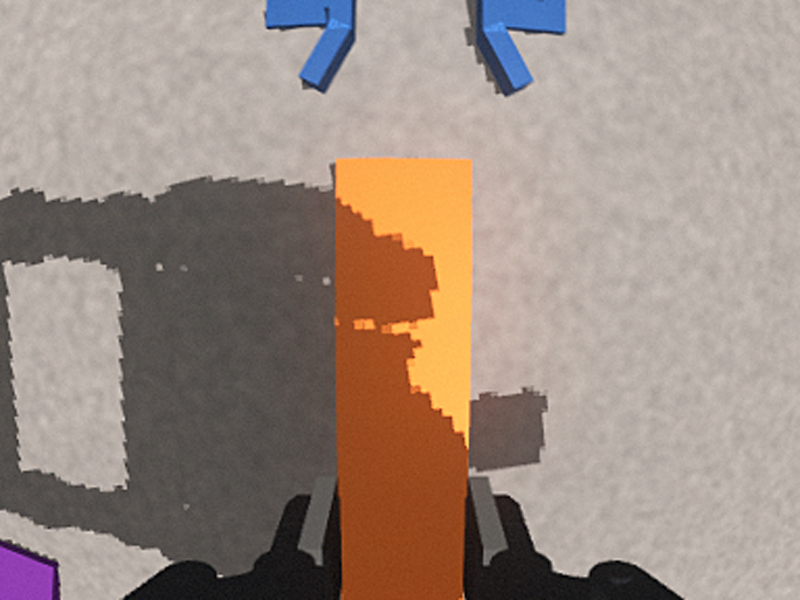

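The picture shows the wedge squarely held, thin end at (335–472,160), with the mouth's flares at (320,75) and (515,80). The mouth sits a little to the right. I'll fit the flares and work out the offset.

```bash
cat > fs.py <<'E'
from h import *
import h as H
d=np.load("w4.npy",allow_pickle=True).item()
hs=cv2.cvtColor(d["pixels"],cv2.COLOR_RGB2HSV)
m=((hs[...,0]>95)&(hs[...,0]<125)&(hs[...,1]>110)&(hs[...,2]>60)).astype(float)
rows=slice(17,55)
W=np.zeros_like(m); W[rows,180:350]=1; m*=W
s0=H.sil; H.sil=lambda *a,**k: s0(*a,**k)*W
for g in ([529.8,88.4,1.418],[533,85,1.4]):
    p,f=H.fit([(d,m)],SHOE,g,step=(5,5,.05)); print("shoe",p.round(3),round(f,3),m.sum())
o=monitor.get_obs(); tcp=o["tcp_pos"]
# held wedge: tip top edge corners, height 5+lift
sc=lambda u,v:(64+(u+.5)/800*384-.5,(v+.5)/600*288-.5)
for z in (42,46): print("tip edge z",z,[ray(d,sc(u,159),z).round(1).tolist() for u in (335,472)])
a=-.1507; x=np.array([np.cos(a),np.sin(a)]); y=np.array([np.sin(a),-np.cos(a)])
u=np.array([np.cos(p[2]),np.sin(p[2])]); v=np.array([-u[1],u[0]])
print("tcp in rack",(tcp[:2]-p[:2])@u,(tcp[:2]-p[:2])@v, "needed turn deg",np.degrees(a+np.pi/2-p[2]))
E
python3 fs.py
```

```text
shoe [530.194  89.516   1.407] 0.262 667.0
shoe [529.902  89.713   1.414] 0.261 667.0
tip edge z 42 [[502.2, 33.2, 42.0], [532.5, 28.7, 42.0]]
tip edge z 46 [[502.6, 33.0, 46.0], [532.1, 28.5, 46.0]]
tcp in rack -148.09569676643224 1.335402497150941 needed turn deg 0.3762507574252898
```

drive_tool --rows '[{"delta_pos": [0.05, -0.4, 0], "turn": [0, 0, 0.4], "hand": 0.6}, {"delta_pos": [0.04, -0.4, 0], "turn": [0, 0, 0], "hand": 0.6}, {"delta_pos": [0, -0.4, 0], "turn": [0, 0, 0], "hand": 0.6}, {"delta_pos": [0, 0, 0.3], "turn": [0, 0, 0], "hand": 0.6}, {"delta_pos": [0, 0, 0.3], "turn": [0, 0, 0], "hand": 0.6}, {"delta_pos": [0, 0, 0], "turn": [0, 0, 0], "hand": 0.6}]'

```text
clock: 8.7
tcp_pos: [512.0, -21.2, -17.4]
eef_rot: [0.997, -0.08, -0.002, -0.0]
wrist_force: [-0.8, 0.3, -0.6]
opening: 29.2
```

Run:
```python
from h import *
st()
d=viewer.get_image("wrist"); d["fish"]=1; np.save("w5.npy",d,allow_pickle=True)
p=[530,89.5,1.414]
tcp=monitor.get_obs()["tcp_pos"]; u=np.array([np.cos(p[2]),np.sin(p[2])]); v=np.array([-u[1],u[0]]); print("tcp in rack",(tcp[:2]-p[:2])@u,(tcp[:2]-p[:2])@v)
cv2.imwrite("pics/w5.png",cv2.resize(d["pixels"][:240,96:416,::-1],(800,600),interpolation=cv2.INTER_CUBIC))
```

```text
t 8.7 [512.  -21.2 -17.4] ang -0.1596 F [-0.8  0.3 -0.6] op 29.2
tcp in rack -112.32693928040062 0.21282945352722393
```

View pics/w5.png

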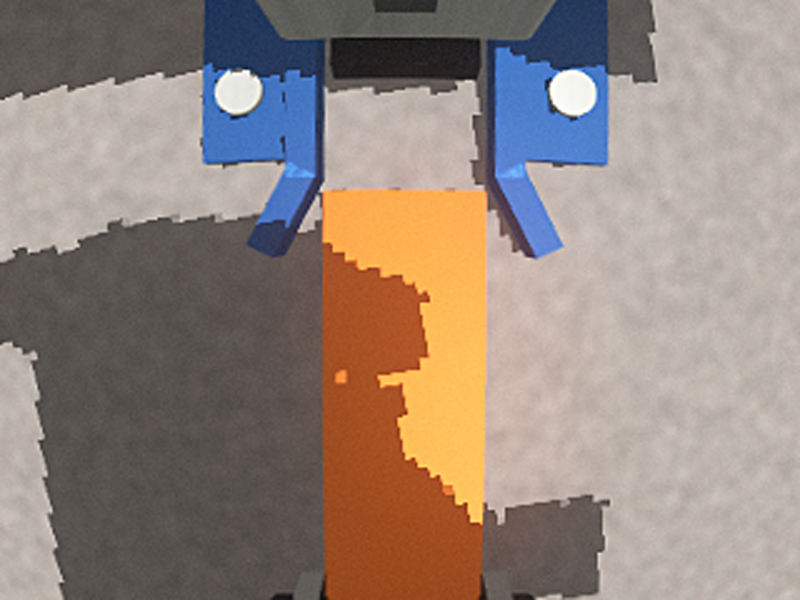

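Well centred: wedge mid 404.5, cheeks and screws mid about 405.5. Lower to the bench and release.

drive_tool --rows '[{"delta_pos": [0, 0, 0.3], "turn": [0, 0, 0], "hand": 0.6}, {"delta_pos": [0, 0, 0.25], "turn": [0, 0, 0], "hand": 0.6}, {"delta_pos": [0, 0, 0.1], "turn": [0, 0, 0], "hand": 0.6}, {"delta_pos": [0, 0, 0], "turn": [0, 0, 0], "hand": 0.6}, {"delta_pos": [0, 0, 0], "turn": [0, 0, 0], "hand": 0.6}]'

```text
clock: 9.17
tcp_pos: [513.3, -21.4, -35.1]
eef_rot: [0.997, -0.08, -0.0, -0.0]
wrist_force: [1.0, -0.3, -0.8]
opening: 29.2
```

drive_tool --rows '[{"delta_pos": [0, 0, 0], "turn": [0, 0, 0], "hand": -0.2}, {"delta_pos": [0, 0, 0], "turn": [0, 0, 0], "hand": -0.2}, {"delta_pos": [0, 0, 0], "turn": [0, 0, 0], "hand": -0.2}, {"delta_pos": [0, 0, 0], "turn": [0, 0, 0], "hand": -0.2}]'

```text
clock: 9.5
tcp_pos: [513.6, -21.3, -34.6]
eef_rot: [0.997, -0.08, 0.0, -0.0]
wrist_force: [-0.4, -0.8, -0.4]
opening: 51.1
```

Released. Rise, back off behind the thick end, shut the fingers and lean the tool 20° so that the body and camera stay clear of the rack.

drive_tool --rows '[{"delta_pos": [0, 0, -0.4], "turn": [0, 0, 0], "hand": -0.2}, {"delta_pos": [0, 0, -0.7], "turn": [0, 0, 0], "hand": -0.2}, {"delta_pos": [0, 0, -0.7], "turn": [0, 0, 0], "hand": -0.2}, {"delta_pos": [0, 0.7, 0], "turn": [0, 0, 0], "hand": 1}, {"delta_pos": [0, 0.8, 0], "turn": [0, 0, 0], "hand": 1}, {"delta_pos": [0, 0.8, 0], "turn": [0, 0, 0], "hand": 1}, {"delta_pos": [0, 0, 0], "turn": [6.7, 0, 0], "hand": 1}, {"delta_pos": [0, 0, 0], "turn": [6.7, 0, 0], "hand": 1}]'

```text
clock: 10.17
tcp_pos: [503.6, -89.1, 20.5]
eef_rot: [0.99, -0.078, 0.011, -0.118]
wrist_force: [0.2, -0.3, -0.6]
opening: -0.1
```

drive_tool --rows '[{"delta_pos": [0, 0, 0], "turn": [6.6, 0, 0], "hand": 1}, {"delta_pos": [0, 0, 0], "turn": [0, 0, 0], "hand": 1}, {"delta_pos": [0, 0, 0], "turn": [0, 0, 0], "hand": 1}, {"delta_pos": [0, 0, 0], "turn": [0, 0, 0], "hand": 1}]'

```text
clock: 10.5
tcp_pos: [502.2, -89.3, 19.2]
eef_rot: [0.982, -0.079, 0.013, -0.172]
wrist_force: [-0.2, 0.2, 0.3]
opening: -0.1
```

```bash
cat > pushst.py <<'E'
from h import *
from scipy.spatial.transform import Rotation as Ro
def rep():
    o=monitor.get_obs(); Rt=Ro.from_quat(o["eef_rot"]).as_matrix(); tcp=o["tcp_pos"]; tip=tcp-40*Rt[:,2]
    p=[530,89.5,1.414]; u=np.array([np.cos(p[2]),np.sin(p[2]),0]); v=np.array([-u[1],u[0],0]); d0=np.array([p[0],p[1],0])
    print("t",round(o["clock"],2),"tip rack",round((tip-d0)@u,1),round((tip-d0)@v,1),"z",round(tip[2],1),"F",np.round(o["wrist_force"],1),"op",round(o["opening"],1),"tilt",round(np.degrees(np.arccos(-Rt[2,2])),1))
    return Rt,tip,u,v,d0
E
python3 - <<'E'
from pushst import *
Rt,tip,u,v,d0=rep()
d=viewer.get_image("wrist"); d["fish"]=1
hs=cv2.cvtColor(d["pixels"],cv2.COLOR_RGB2HSV)
m=((hs[...,0]>4)&(hs[...,0]<20)&(hs[...,1]>130)).astype(np.uint8)
n,l,s,c=cv2.connectedComponentsWithStats(m);i=1+np.argmax(s[1:,4]);print(s[i])
mm=(l==i).astype(float)
g=d0[:2]-84*u[:2]
p,f=fit([(d,mm)],WEDGE,[g[0],g[1],1.414],step=(4,4,.05)); print("wedge",p,f)
w=pose(p,[[60,0,0],[-60,0,0]]); 
for k in w: print("rack",(k-d0)@u,(k-d0)@v)
T=d0-185*u+np.array([0,0,9]); print("tool move to -180,lat0,z9 :",(Rt.T@(T-tip)/30).round(2))
cv2.imwrite("pics/w6.png",cv2.resize(d["pixels"][:,:,::-1],(768,576),interpolation=cv2.INTER_CUBIC))
E
```

```text
t 10.5 tip rack -194.5 -0.4 z 56.8 F [-0.2  0.2  0.3] op -0.1 tilt 19.9
[ 234   19   46  145 6157]
wedge [517.13879374   5.95888807   1.40408104] 0.02083902588158863
rack -24.527569939173247 -0.9370272706011438
rack -144.5216668404292 0.2532285220771193
tool move to -180,lat0,z9 : [-0.01  0.24  1.61]
```

View pics/w6.png

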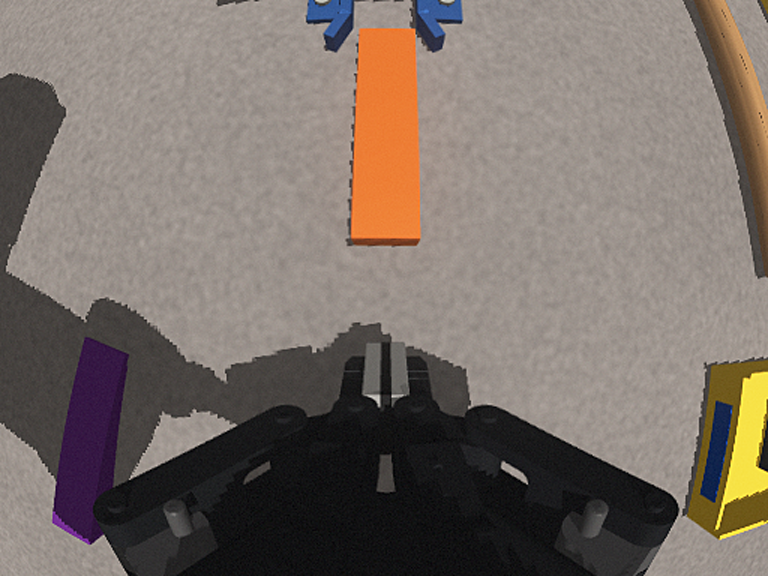

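drive_tool --rows '[{"delta_pos": [0, 0.1, 0.7], "turn": [0, 0, 0], "hand": 1}, {"delta_pos": [0, 0.1, 0.6], "turn": [0, 0, 0], "hand": 1}, {"delta_pos": [0, 0, 0], "turn": [0, 0, 0], "hand": 1}, {"delta_pos": [0, 0, 0], "turn": [0, 0, 0], "hand": 1}]'

```text
clock: 10.88
tcp_pos: [503.3, -80.1, -19.4]
eef_rot: [0.982, -0.078, 0.013, -0.173]
wrist_force: [-0.3, 0.7, 0.8]
opening: 0.0
```

Run:
```python
from pushst import *
Rt,tip,u,v,d0=rep()
d=viewer.get_image("wrist"); d["fish"]=1; S=viewer.get_image("side")
for k in (34,40,46):
    q=tip+(40-k)*Rt[:,2]; print(k,"front corners wrist",(proj(d,[q-11*Rt[:,1]])[0]*1.5).round(0),"side",proj(S,[q-11*Rt[:,1],q+11*Rt[:,1]]).round(1).tolist())
e=proj(S,[tip])[0].astype(int); x0,y0=e[0]-20,e[1]-25; print(x0,y0)
s=cv2.resize(S["pixels"][y0:y0+45,x0:x0+40,::-1],(400,450),interpolation=cv2.INTER_CUBIC)
w=cv2.resize(d["pixels"][200:290,216:296,::-1],(400,450),interpolation=cv2.INTER_CUBIC)
cv2.imwrite("pics/m7.png",np.hstack([w,s]))
T=d0-175*u+np.array([0,0,9]); print("tool move to -175,lat0,z9 :",(Rt.T@(T-tip)/30).round(2))
print("fwd 30mm in tool",(Rt.T@u).round(3))
```

```text
t 10.88 tip rack -185.4 -0.2 z 18.2 F [-0.3  0.7  0.8] op 0.0 tilt 20.0
34 front corners wrist [387. 333.] side [[277.8, 236.1], [281.2, 243.0]]
40 front corners wrist [387. 340.] side [[278.2, 235.3], [281.7, 242.3]]
46 front corners wrist [387. 348.] side [[278.6, 234.6], [282.1, 241.5]]
259 213
tool move to -175,lat0,z9 : [-0.01 -0.22  0.41]
fwd 30mm in tool [-0.001 -0.94   0.342]
```

View pics/m7.png

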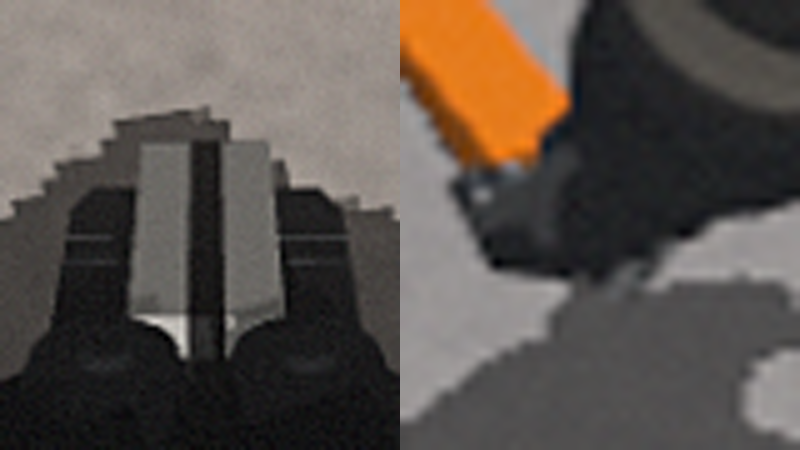

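Tip offset of 40 mm confirmed (row 342 seen, 340 predicted). Go to the pushing height and start the push.

drive_tool --rows '[{"delta_pos": [0, -0.1, 0.2], "turn": [0, 0, 0], "hand": 1}, {"delta_pos": [0, -0.1, 0.2], "turn": [0, 0, 0], "hand": 1}, {"delta_pos": [0, -0.28, 0.1], "turn": [0, 0, 0], "hand": 1}, {"delta_pos": [0, 0, 0], "turn": [0, 0, 0], "hand": 1}, {"delta_pos": [0, 0, 0], "turn": [0, 0, 0], "hand": 1}]'

```text
clock: 11.4
tcp_pos: [506.6, -62.7, -28.5]
eef_rot: [0.982, -0.078, 0.014, -0.173]
wrist_force: [1.3, 0.1, -0.0]
opening: 0.2
```

```bash
python3 -c "
from pushst import *
rep()"
```

```text
t 11.4 tip rack -167.7 -0.6 z 9.1 F [ 1.3  0.1 -0. ] op 0.2 tilt 20.0
```

drive_tool --rows '[{"delta_pos": [0, -0.094, 0.034], "turn": [0, 0, 0], "hand": 1}, {"delta_pos": [0, -0.094, 0.034], "turn": [0, 0, 0], "hand": 1}, {"delta_pos": [0, -0.094, 0.034], "turn": [0, 0, 0], "hand": 1}, {"delta_pos": [0, -0.094, 0.034], "turn": [0, 0, 0], "hand": 1}, {"delta_pos": [0, -0.094, 0.034], "turn": [0, 0, 0], "hand": 1}, {"delta_pos": [0, -0.094, 0.034], "turn": [0, 0, 0], "hand": 1}, {"delta_pos": [0, -0.094, 0.034], "turn": [0, 0, 0], "hand": 1}, {"delta_pos": [0, -0.094, 0.034], "turn": [0, 0, 0], "hand": 1}]'

```text
clock: 12.07
tcp_pos: [510.6, -39.5, -28.5]
eef_rot: [0.982, -0.079, 0.014, -0.173]
wrist_force: [0.1, -1.5, 1.2]
opening: -0.0
```

drive_tool --rows '[{"delta_pos": [0, -0.094, 0.034], "turn": [0, 0, 0], "hand": 1}, {"delta_pos": [0, -0.094, 0.034], "turn": [0, 0, 0], "hand": 1}, {"delta_pos": [0, -0.094, 0.034], "turn": [0, 0, 0], "hand": 1}, {"delta_pos": [0, -0.094, 0.034], "turn": [0, 0, 0], "hand": 1}, {"delta_pos": [0, -0.094, 0.034], "turn": [0, 0, 0], "hand": 1}, {"delta_pos": [0, -0.094, 0.034], "turn": [0, 0, 0], "hand": 1}, {"delta_pos": [0, -0.094, 0.034], "turn": [0, 0, 0], "hand": 1}, {"delta_pos": [0, -0.094, 0.034], "turn": [0, 0, 0], "hand": 1}]'

```text
clock: 12.73
tcp_pos: [514.4, -15.7, -28.5]
eef_rot: [0.982, -0.079, 0.014, -0.173]
wrist_force: [-0.1, -1.3, -0.3]
opening: 0.2
```

```bash
cat > wl.py <<'E'
from pushst import *
Rt,tip,u,v,d0=rep()
d=viewer.get_image("side"); 
hs=cv2.cvtColor(d["pixels"],cv2.COLOR_RGB2HSV)
d=viewer.get_image("wrist"); d["fish"]=1
hs=cv2.cvtColor(d["pixels"],cv2.COLOR_RGB2HSV)
m=((hs[...,0]>4)&(hs[...,0]<20)&(hs[...,1]>130)).astype(np.uint8)
n,l,s,c=cv2.connectedComponentsWithStats(m);i=1+np.argmax(s[1:,4]); b=s[i]
ys,xs=np.nonzero(l==i)
for z,row in((25,ys.max()),): # butt edge near the row of fingers
    x=xs[ys>=ys.max()-3]; print("wedge box",b,"butt ~ (z25)",[round(float((ray(d,((x.min()+x.max())/2,ys.max()),zz)-d0)@u),1) for zz in(0,25)])
# lateral + yaw from mid columns
mid=[]
for r_ in range(ys.min()+3,ys.max()-3,4):
    q=xs[ys==r_]
    if len(q)>8: P=ray(d,((q.min()+q.max())/2,r_),15)-d0; mid.append((P@u,P@v))
if len(mid)>3: print("lat fit",np.polyfit(*np.array(mid).T,1).round(3),"range",np.array(mid)[:,0].min().round(1),np.array(mid)[:,0].max().round(1))
E
python3 wl.py
```

```text
t 12.73 tip rack -120.0 -0.9 z 9.1 F [-0.1 -1.3 -0.3] op 0.2 tilt 20.0
wedge box [  225    32    63   198 11040] butt ~ (z25) [-111.9, -109.2]
lat fit [-0.005 -0.257] range -107.2 -3.8
```

The wedge is sliding straight at about 1.3 N, butt at about -110, tip about +10. Continue.

drive_tool --rows '[{"delta_pos": [0, -0.094, 0.034], "turn": [0, 0, 0], "hand": 1}, {"delta_pos": [0, -0.094, 0.034], "turn": [0, 0, 0], "hand": 1}, {"delta_pos": [0, -0.094, 0.034], "turn": [0, 0, 0], "hand": 1}, {"delta_pos": [0, -0.094, 0.034], "turn": [0, 0, 0], "hand": 1}, {"delta_pos": [0, -0.094, 0.034], "turn": [0, 0, 0], "hand": 1}, {"delta_pos": [0, -0.094, 0.034], "turn": [0, 0, 0], "hand": 1}, {"delta_pos": [0, -0.094, 0.034], "turn": [0, 0, 0], "hand": 1}, {"delta_pos": [0, -0.094, 0.034], "turn": [0, 0, 0], "hand": 1}]'

```text
clock: 13.5
tcp_pos: [518.2, 8.0, -28.4]
eef_rot: [0.982, -0.079, 0.014, -0.173]
wrist_force: [1.4, -0.6, -0.3]
opening: 0.1
```

drive_tool --rows '[{"delta_pos": [0, -0.031, 0.011], "turn": [0, 0, 0], "hand": 1}, {"delta_pos": [0, -0.031, 0.011], "turn": [0, 0, 0], "hand": 1}, {"delta_pos": [0, -0.031, 0.011], "turn": [0, 0, 0], "hand": 1}, {"delta_pos": [0, -0.031, 0.011], "turn": [0, 0, 0], "hand": 1}, {"delta_pos": [0, -0.031, 0.011], "turn": [0, 0, 0], "hand": 1}, {"delta_pos": [0, -0.031, 0.011], "turn": [0, 0, 0], "hand": 1}]'

```text
clock: 14.0
tcp_pos: [519.1, 13.5, -28.4]
eef_rot: [0.982, -0.079, 0.014, -0.173]
wrist_force: [0.4, 0.6, -0.7]
opening: 0.2
```

drive_tool --rows '[{"delta_pos": [0, -0.031, 0.011], "turn": [0, 0, 0], "hand": 1}, {"delta_pos": [0, -0.031, 0.011], "turn": [0, 0, 0], "hand": 1}, {"delta_pos": [0, -0.031, 0.011], "turn": [0, 0, 0], "hand": 1}, {"delta_pos": [0, -0.031, 0.011], "turn": [0, 0, 0], "hand": 1}]'

```text
clock: 14.33
tcp_pos: [519.7, 17.5, -28.3]
eef_rot: [0.982, -0.079, 0.014, -0.173]
wrist_force: [-0.0, -1.1, -0.7]
opening: -0.1
```

```bash
python3 wl.py
```

```text
t 14.33 tip rack -86.4 -1.1 z 9.2 F [-0.  -1.1 -0.7] op -0.1 tilt 20.0
wedge box [ 225   65   62  165 8362] butt ~ (z25) [-78.6, -75.9]
lat fit [-0.006 -0.245] range -74.4 -1.6
```

drive_tool --rows '[{"delta_pos": [0, -0.025, 0.009], "turn": [0, 0, 0], "hand": 1}, {"delta_pos": [0, -0.025, 0.009], "turn": [0, 0, 0], "hand": 1}, {"delta_pos": [0, -0.025, 0.009], "turn": [0, 0, 0], "hand": 1}]'

```text
clock: 14.68
tcp_pos: [520.1, 19.8, -28.3]
eef_rot: [0.982, -0.079, 0.014, -0.173]
wrist_force: [0.4, -1.2, -0.2]
opening: -0.2
```

drive_tool --rows '[{"delta_pos": [0, -0.025, 0.009], "turn": [0, 0, 0], "hand": 1}, {"delta_pos": [0, -0.025, 0.009], "turn": [0, 0, 0], "hand": 1}, {"delta_pos": [0, -0.025, 0.009], "turn": [0, 0, 0], "hand": 1}]'

```text
clock: 14.93
tcp_pos: [520.5, 22.2, -28.3]
eef_rot: [0.982, -0.079, 0.014, -0.173]
wrist_force: [-0.4, -0.3, -0.5]
opening: -0.0
```

drive_tool --rows '[{"delta_pos": [0, -0.025, 0.009], "turn": [0, 0, 0], "hand": 1}, {"delta_pos": [0, -0.025, 0.009], "turn": [0, 0, 0], "hand": 1}, {"delta_pos": [0, -0.025, 0.009], "turn": [0, 0, 0], "hand": 1}]'

```text
clock: 15.18
tcp_pos: [520.9, 24.6, -28.3]
eef_rot: [0.982, -0.079, 0.014, -0.173]
wrist_force: [0.3, -0.9, 1.0]
opening: -0.0
```

drive_tool --rows '[{"delta_pos": [0, -0.025, 0.009], "turn": [0, 0, 0], "hand": 1}, {"delta_pos": [0, -0.025, 0.009], "turn": [0, 0, 0], "hand": 1}, {"delta_pos": [0, -0.025, 0.009], "turn": [0, 0, 0], "hand": 1}]'

```text
clock: 15.43
tcp_pos: [521.3, 26.9, -28.3]
eef_rot: [0.982, -0.079, 0.014, -0.173]
wrist_force: [0.0, -0.2, -0.0]
opening: 0.0
```

drive_tool --rows '[{"delta_pos": [0, -0.025, 0.009], "turn": [0, 0, 0], "hand": 1}, {"delta_pos": [0, -0.025, 0.009], "turn": [0, 0, 0], "hand": 1}, {"delta_pos": [0, -0.025, 0.009], "turn": [0, 0, 0], "hand": 1}]'

```text
clock: 15.68
tcp_pos: [521.6, 29.3, -28.3]
eef_rot: [0.982, -0.079, 0.014, -0.173]
wrist_force: [-0.0, -0.9, -0.6]
opening: 0.3
```

drive_tool --rows '[{"delta_pos": [0, -0.025, 0.009], "turn": [0, 0, 0], "hand": 1}, {"delta_pos": [0, -0.025, 0.009], "turn": [0, 0, 0], "hand": 1}, {"delta_pos": [0, -0.025, 0.009], "turn": [0, 0, 0], "hand": 1}]'

```text
clock: 15.93
tcp_pos: [522.0, 30.7, -28.4]
eef_rot: [0.982, -0.078, 0.014, -0.172]
wrist_force: [-3.6, -8.8, 2.5]
opening: 0.1
```

Resistance: 9.5 N along the drive, wedge stopped. A little more, aiming at about 14 N.

drive_tool --rows '[{"delta_pos": [0, -0.013, 0.004], "turn": [0, 0, 0], "hand": 1}, {"delta_pos": [0, 0, 0], "turn": [0, 0, 0], "hand": 1}]'

```text
clock: 16.1
tcp_pos: [522.0, 30.6, -28.4]
eef_rot: [0.982, -0.078, 0.014, -0.172]
wrist_force: [-3.2, -8.7, 2.0]
opening: 0.1
```

drive_tool --rows '[{"delta_pos": [0, -0.02, 0.007], "turn": [0, 0, 0], "hand": 1}, {"delta_pos": [0, 0, 0], "turn": [0, 0, 0], "hand": 1}]'

```text
clock: 16.27
tcp_pos: [522.1, 30.7, -28.4]
eef_rot: [0.982, -0.078, 0.014, -0.172]
wrist_force: [-4.0, -11.1, 1.8]
opening: -0.0
```

drive_tool --rows '[{"delta_pos": [0, -0.025, 0.009], "turn": [0, 0, 0], "hand": 1}, {"delta_pos": [0, 0, 0], "turn": [0, 0, 0], "hand": 1}, {"delta_pos": [0, 0, 0], "turn": [0, 0, 0], "hand": 1}]'

```text
clock: 16.52
tcp_pos: [522.2, 30.8, -28.4]
eef_rot: [0.982, -0.078, 0.014, -0.171]
wrist_force: [-6.0, -14.6, 3.8]
opening: 0.1
```

```bash
python3 wl.py
```

```text
t 16.52 tip rack -72.8 -1.4 z 9.2 F [ -6.  -14.6   3.8] op 0.1 tilt 19.8
wedge box [ 225   92   62  139 7158] butt ~ (z25) [-65.7, -62.8]
lat fit [-0.003 -0.201] range -60.3 -3.6
```

15.5 N along the drive with no further movement: butt about -63, tip about +57, so it is jammed. Back off and recheck.

drive_tool --rows '[{"delta_pos": [0, 0.1, -0.035], "turn": [0, 0, 0], "hand": 1}, {"delta_pos": [0, 0.4, -0.15], "turn": [0, 0, 0], "hand": 1}, {"delta_pos": [0, 0.8, -0.3], "turn": [0, 0, 0], "hand": 1}, {"delta_pos": [0, 0.8, -0.3], "turn": [0, 0, 0], "hand": 1}, {"delta_pos": [0, 0.5, -0.6], "turn": [0, 0, 0], "hand": 1}, {"delta_pos": [0, 0.3, -0.6], "turn": [0, 0, 0], "hand": 1}, {"delta_pos": [0, 0, 0], "turn": [0, 0, 0], "hand": 1}, {"delta_pos": [0, 0, 0], "turn": [0, 0, 0], "hand": 1}]'

```text
clock: 17.28
tcp_pos: [506.4, -68.4, -1.7]
eef_rot: [0.982, -0.079, 0.015, -0.173]
wrist_force: [0.3, 0.5, -1.0]
opening: -0.1
```

```bash
python3 wl.py
python3 - <<'E'
from h import *
d=viewer.get_image("wrist"); S=viewer.get_image("side"); T=viewer.get_image("top")
w=cv2.resize(d["pixels"][:288,:,::-1],(533,300)); s=cv2.resize(S["pixels"][165:240,210:310,::-1],(400,300),interpolation=cv2.INTER_CUBIC); t=cv2.resize(T["pixels"][100:340,100:420,::-1],(400,300))
cv2.imwrite("pics/m8.png",np.vstack([np.hstack([w,np.zeros((300,267,3),np.uint8)]),np.hstack([s,t])]))
E
```

```text
t 17.28 tip rack -173.4 -1.2 z 35.9 F [ 0.3  0.5 -1. ] op -0.1 tilt 20.0
wedge box [ 232    0   49   77 3515] butt ~ (z25) [-62.9, -73.7]
lat fit [0.001 0.038] range -65.8 -9.8
```

View pics/m8.png

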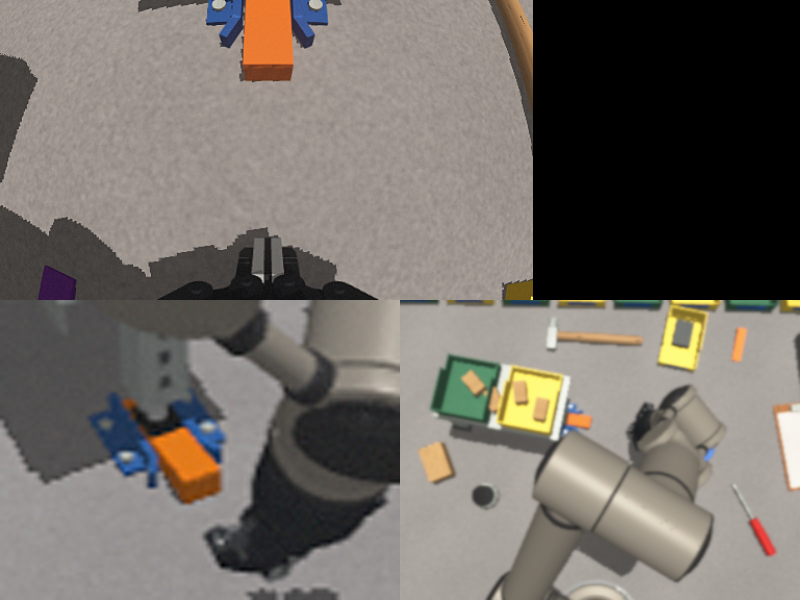

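The wedge sits straight between the cheeks under the foot, with its butt bottom at rack x ≈ -63, unchanged after release. The bystanders are in place and the robot is clear, so I'm handing in.

```bash
python3 -c "
from h import *
st(); print(r.sign_off())"
```

```text
t 17.53 [505.5 -66.3  -2.6] ang -0.159 F [-0.2 -1.   0.3] op 0.3
the job is handed in; nothing more can be done
None
```

The large orange wedge is jammed under the hanging foot, and I handed the job in at about 17.5 s. I laid it flat with its thin end in the shoe's mouth (rack x about -24 mm), let go, and backed off. I then pushed slowly on the thick end with the shut fingers.

- **Push:** the wedge slid at about 1–2 N until it stopped. I raised the push to about 15.5 N along the drive, and the fingers advanced only about 0.1 mm.
- **Last checks:** after I backed off, the thick end stood at rack x ≈ -63 mm, the same as under load. That puts the thin end at about +57 mm, inside the allowed 42 to 78 mm. The wedge is straight between the cheeks, and the hand is clear of everything with no contact force. What shows of the other things looks unmoved; the tape was mostly hidden behind the arm and the purple wedge only partly showed, but neither was in the tool's path.
- **A check that disagreed:** the reported tool position lay about 40 mm beyond the real fingertips. My first close therefore shut above the wedge without touching it. I confirmed the offset with two cameras and allowed for it from then on.

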